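Swap the potter's trays: green one home, blue one drawn out

ROBOT

A 6-joint arm with a two-finger parallel gripper is mounted at the origin on the work surface. World frame = base frame: x ahead of the robot, y to its left, z up, the work surface at z = 0. Lengths are in m, angles in rad, forces in N, time in s.
With the tool pointing down it reaches from about 0.425 to 0.95 m from the base axis. Payload 3.5 kg.
Tool frame: the origin (TCP) lies midway between the tips of the shut fingers; the grasp point (between the pads) lies ctrl.grasp_offset behind it (ctrl.grasp_offset is the distance from the TCP to the grasp point, in m); x points along the fingers, y is the direction in which the jaws open and shut, and the axes are right-handed (so a half turn about x gives the same grasp; the last joint's range is limited). The gripper opens to 85 mm and grips with 20 to 120 N. Pads are 22 mm wide; open, the fingers measure 114 mm over their backs; the gripper's body (76 mm by 85 mm) begins 54 mm behind the grasp point. The pads swing forward as they close: fully open they stand 13 mm farther back than shut.
Start: joints at [0.956, 0.286, 1.577, -0, 1.279, -0.15], TCP at [0.303, 0.603, 0.231] pointing down, gripper open.
Joint ranges: [-2.77, 2.77], [-0.9, 2.22], [0.21, 2.48], [-1.53, 4.67], [0.24, 2.81], [-2.84, 2.84]. Speed limits (rad/s): [2.79, 2.79, 3.14, 3.14, 3.14, 3.14].

INTERFACE

Orientations are given as a unit quaternion [x, y, z, w].
In Python, from plant import readout, read_camera, sign_off, ctrl gives the robot as it stands.
- The arm moves only by the tool drive_tool, never from a script. Its argument "steps" is a list of rows, each a list of 5 numbers: the shift along the tool's x, y, z in cm, then the turn about the tool's x in degrees, then the opening, from 0 (shut) to 1 (fully open). A call has 1 to 10 rows; each row shifts and turns the commanded pose from where the row before left it, along the tool's axes as they then stand; what a row does not reach is not made up. A row lasts 1/10 s, in which the tool goes at most 50 mm and 8.59 degrees, less where a joint would pass 70% of its speed; a pose out of reach is approached as far as the arm can. A call is refused whole if a number of a shift passes 5 or a number of a turn 8.59, either way. A call with a gripper value outside its range is refused whole. The fingers move at their own pace and stop on an object; "force" is the grip in N (left out, the last holds). Time passes only in rows, so rows that do not move let the fingers close. It gives the time, the measured TCP pose, the force and the opening at its end, in the units of the state.
- readout.get_state(): the state, without advancing time (a new reading comes with each control period).
- read_camera(name): name is "side" or "top"; returns a dict with "frame" (420x560x3 uint8, red, green, blue), "vertical_fov" (degrees; the focal length in pixels is half the picture's height over the tangent of half this angle, whatever the lens; pixels are square), "cx", "cy" (the principal point, pixels), "eye" and "orientation" of the camera in the world. Camera axes: x right, y up, looking along -z (the intrinsics and any distortion apply to the point x, -y, -z); pixel columns grow to the right and rows downward; lengths in m; the calibration is good to about 2 mm. A picture is of the moment at which its call begins. There is no depth.
- sign_off(): hands the job in, once; it reports no verdict.
The state is a dict: "time": time; "qpos": joint angles; "dq": joint speeds; "joint_efforts": joint torques, N m; "eef_pos": TCP position; "tcp_rot": TCP orientation; "contact_force": force on the tool from outside, world axes, zero at the start; "wrist_torque": the same for the moment, N m; "opening": opening from 0.0 (shut) to 1.0 (fully open).
Only numpy, scipy, OpenCV 4.12 (cv2) and the standard library are available. Lean on these libraries where they do the work, as an engineer would, in place of code of your own. Each camera call takes 0.05 s, during which the arm holds its last target. There are 200 camera calls.

TASK

Swap the trays in the bench rack: first push the green tray fully home with a fingertip against its front, then hook a fingertip behind the lip of the blue tray and draw it all the way out to its stop. Pinch and lift nothing; the clay cup in the blue tray must ride along upright and untouched, and the pot and the jar stay where they are. Finish with the robot clear of everything.

Things in the scene. Friction and masses are not known exactly. Their poses are not given: they have to be found in the camera images.
- rack: fixed low wooden rack on the bench, 354 mm wide, 210 mm deep, topped by three slats, the first 45 mm behind the front edge, upper side 82 mm above the table, with two bays side by side, open at the front. Origin at the middle of its front edge on the table; x points into the rack, y along its front to its left. The bay centres lie 85 mm either side of the origin; either tray may be in either bay.
- blue_bay: pair of fixed aluminium runners (12 mm high) under the blue tray, inside the rack. Origin on the table in the middle of the tray's width, level with the rack's front edge; x points into the rack, y to its left, z up. The blue tray slides out along -x of this frame.
- blue_tray (a joint): how far the blue tray is drawn out, m: 0 = fully home, 0.120 = out against its stop. Stiff slide: about 2 N plus 8 N per m/s; it stays where it is left. Blue plastic; starts home or up to 12 mm out. Tray 130 mm wide, 265 long; its floor 16 mm above the table, side walls 4 mm thick, tops 40 mm above the table.
- blue_lip (a point): inner (rear) layer of the blue tray's upright front lip: 130 mm wide, 5 mm thick, top 62 mm above the table. Point in the middle of its width on its inner (rear) surface, 12 mm above the table, 60 mm in front of the rack's front edge when the tray is home (x into the rack: the lip lies on -x). 80 mm behind it a low divider (top 30 mm above the table) crosses the tray; nothing stands between.
- blue_face (a point): outer (front) layer of the blue tray's lip, fixed to the inner layer: 130 mm wide, 5 mm thick, top 56 mm above the table. Point in the middle of its width on its outer surface (on which one pushes the tray in), 12 mm above the table; 10 mm in front of the inner surface.
- green_bay: pair of fixed aluminium runners (12 mm high) under the green tray, inside the rack. Origin on the table in the middle of the tray's width, level with the rack's front edge; x points into the rack, y to its left, z up. The green tray slides out along -x of this frame.
- green_tray (a joint): how far the green tray is drawn out, m: 0 = fully home, 0.120 = out against its stop. Stiff slide: about 2 N plus 8 N per m/s; it stays where it is left. Pale green, three tools fixed in its rear part; starts 50 to 90 mm out. Tray 130 mm wide, 265 long; its floor 16 mm above the table, side walls 4 mm thick, tops 40 mm above the table.
- green_lip (a point): inner (rear) layer of the green tray's upright front lip: 130 mm wide, 5 mm thick, top 62 mm above the table. Point in the middle of its width on its inner (rear) surface, 12 mm above the table, 60 mm in front of the rack's front edge when the tray is home (x into the rack: the lip lies on -x). 80 mm behind it a low divider (top 30 mm above the table) crosses the tray; nothing stands between.
- green_face (a point): outer (front) layer of the green tray's lip, fixed to the inner layer: 130 mm wide, 5 mm thick, top 56 mm above the table. Point in the middle of its width on its outer surface (on which one pushes the tray in), 12 mm above the table; 10 mm in front of the inner surface.
- cup: small red-brown clay cup, 60 mm across, 50 mm tall, standing loose on the rear part of the blue tray's floor, behind the divider, under the rack's slats at the start; it rides with the tray. Origin at the centre of its underside, z up.
- pot: loose terracotta pot, 80 mm across, 85 mm tall, standing on the bench beside the trays. Origin at the centre of its underside.
- jar: loose blue lidded jar, 64 mm across, 90 mm tall, standing on the bench at the other side. Origin at the centre of its underside.
There are look-alikes about, which are no part of the job. Of the things like the pot, leave any that is purple or yellow; of the rest the larger one is meant.

How it is judged:
By the outcome, as a careful person would: the job done as asked, in the order asked, and still so for the second after the job is handed in, with the robot touching nothing.
It also fails if it takes over 46 s, if anything falls off the work surface, if the arm or the gripper's body presses on something with over 40 N, if the wrist force passes 120 N, or if a joint passes its speed limit or range.

## Working session

There is one attempt and no reset: what is moved stays moved. The work goes in short steps, Python scripts to look and compute and a tool call to move; the robot and the scene stay as the last step left them, time stands still between calls to the robot, and variables do not carry over. Pictures are saved under pics/ and viewed, about 8 in all and at most 12, crops included, and the job is handed in when it is done.

Besides the shell and the picture viewer there is one more tool, called after "Request:" as name(argument=value, ...), one argument or row to a line, values as JSON. drive_tool: Moves the arm, as the interface text tells. Its arguments: {"type":"object","properties":{"steps":{"type":"array","items":{"type":"array","items":{"type":"number"}}},"force":{"type":"number"}},"required":["steps"]}

```bash
ls; mkdir -p pics; python3 - <<'E'
from plant import readout, read_camera, ctrl
import cv2,json,numpy as np
s=readout.get_state();print(s);print(ctrl.grasp_offset)
for n in("side","top"):
    d=read_camera(n);cv2.imwrite(f"pics/{n}0.png",d["frame"][:,:,::-1])
    print({k:v for k,v in d.items() if k!="frame"})
E
```

```text
pics
{'time': 0.0, 'qpos': array([ 9.56003232e-01,  2.87186575e-01,  1.57823998e+00,  3.74241105e-06,
        1.27863890e+00, -1.50003396e-01]), 'dq': array([3.11434692e-05, 6.84498298e-04, 4.72816541e-04, 1.82033199e-03,
       1.71829110e-03, 8.27478741e-04]), 'joint_efforts': array([-5.51878584e-04, -4.05989027e+01, -2.92619920e+01, -1.53623491e-04,
        6.03590408e-03, -5.04708296e-06]), 'eef_pos': array([0.30212863, 0.60283273, 0.22989917]), 'tcp_rot': array([ 0.16204241,  0.68842487, -0.16366371,  0.68777006]), 'contact_force': array([-0.06961249, -0.18869638,  0.16356605]), 'wrist_torque': array([ 0.04709822,  0.03275075, -0.02792042]), 'opening': 1.0000079591520215}
0.0187
{'vertical_fov': 45.99797084448353, 'cx': 280.6440473706781, 'cy': 201.9772101398753, 'eye': array([ 0.49748302, -0.64208907,  0.66887576]), 'orientation': array([ 0.40439075, -0.03172287, -0.04590941,  0.91288231])}
{'vertical_fov': 51.48757940680451, 'cx': 280.59960453052025, 'cy': 210.82576123309022, 'eye': array([0.45167995, 0.04205277, 1.12073573]), 'orientation': array([ 0.04522155, -0.03251008, -0.70334588,  0.70866259])}
```

View pics/top0.png

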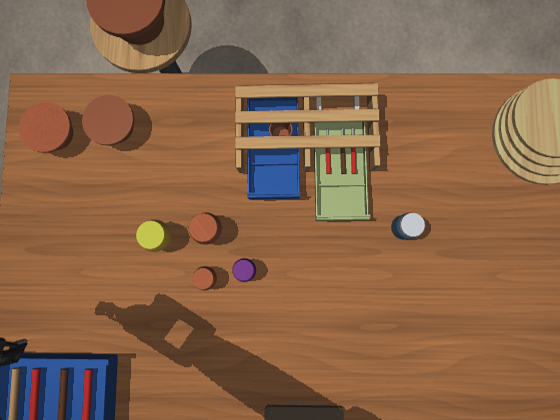

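View pics/side0.png

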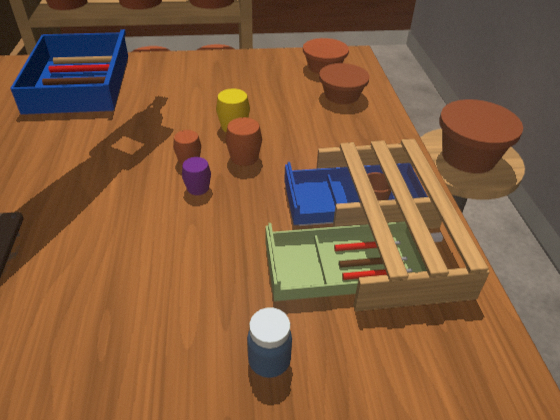

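The top view shows the blue tray at left (cols 247–300, lip near row 198) and the green tray at right (315–370, lip near row 218).

Pot candidates are yellow (151,235), purple (243,270), small terracotta (203,278) and large terracotta (205,228). The large terracotta one is the pot, because yellow and purple are excluded and it is the larger of the rest. The two flowerpots at (45,127) and (108,120) are saucer-like and stand far from the trays. The jar is at (408,226). I'll confirm this in a crop.

```bash
cat > h.py <<'E'
import numpy as np,cv2
from scipy.spatial.transform import Rotation as R
from plant import readout, read_camera
def ray(d,uv):
    uv=np.atleast_2d(uv).astype(float); f=d["frame"].shape[0]/2/np.tan(np.radians(d["vertical_fov"])/2)
    v=np.c_[(uv[:,0]-d["cx"])/f,-(uv[:,1]-d["cy"])/f,-np.ones(len(uv))]
    return R.from_quat(d["orientation"]).apply(v)
def onz(d,uv,z):
    v=ray(d,uv); return d["eye"]+v*((z-d["eye"][2])/v[:,2])[:,None]
def hsv(d): return cv2.cvtColor(d["frame"],cv2.COLOR_RGB2HSV)
def proj(d,p):
    f=d["frame"].shape[0]/2/np.tan(np.radians(d["vertical_fov"])/2)
    c=R.from_quat(d["orientation"]).inv().apply(np.atleast_2d(p)-d["eye"])
    return np.c_[d["cx"]+f*c[:,0]/-c[:,2],d["cy"]-f*c[:,1]/-c[:,2]]
E
python3 - <<'E'
from h import *
d=read_camera("top");H=hsv(d);f=d["frame"][:,:,::-1]
c=cv2.resize(f[70:300,130:440],None,fx=2.5,fy=2.5,interpolation=cv2.INTER_CUBIC);cv2.imwrite("pics/crop1.png",c)
for n,lo,hi in(("blue",(105,120,60),(125,255,255)),("green",(35,40,80),(60,255,255))):
    m=cv2.inRange(H,lo,hi);m[:,:235]=0;m[:,385:]=0;m[230:]=0
    cs,_=cv2.findContours(m,0,2);c=np.vstack(cs)[:,0]
    k=max(cs,key=cv2.contourArea)
    bot=[(u,m[:,u].nonzero()[0].max()) for u in range(c[:,0].min()+4,c[:,0].max()-3,6)]
    print(n,c.min(0),c.max(0),bot)
    p=onz(d,bot,0.06);pf=np.polyfit(p[:,1],p[:,0],1);print("front line x=a*y+b",pf,p[[0,-1]].round(4).tolist())
# pot, jar top
for n,uv,z in(("pot",(205,228),.085),("jar",(411,225),.09),("rackFL",(238,168),.0),("slat front L",(235.5,148),.082),("slat front R",(380,148),.082)): print(n,onz(d,uv,z).round(4))
E
```

```text
blue [247  97] [299 198] [(251, np.int64(197)), (257, np.int64(198)), (263, np.int64(198)), (269, np.int64(198)), (275, np.int64(198)), (281, np.int64(198)), (287, np.int64(198)), (293, np.int64(197))]
front line x=a*y+b [-0.00598611  0.60147723] [[0.6025, 0.1348, 0.06], [0.6032, 0.0315, 0.06]]
green [314 122] [369 219] [(318, np.int64(219)), (324, np.int64(219)), (330, np.int64(219)), (336, np.int64(219)), (342, np.int64(219)), (348, np.int64(219)), (354, np.int64(219)), (360, np.int64(219))]
front line x=a*y+b [-0.00689146  0.54906845] [[0.5493, -0.0299, 0.06], [0.55, -0.1321, 0.06]]
pot [[0.5235 0.2415 0.085 ]]
jar [[ 0.5338 -0.2471  0.09  ]]
rackFL [[0.6876 0.1755 0.    ]]
slat front L [[0.7201 0.1728 0.082 ]]
slat front R [[ 0.7214 -0.1789  0.082 ]]
```

View pics/crop1.png

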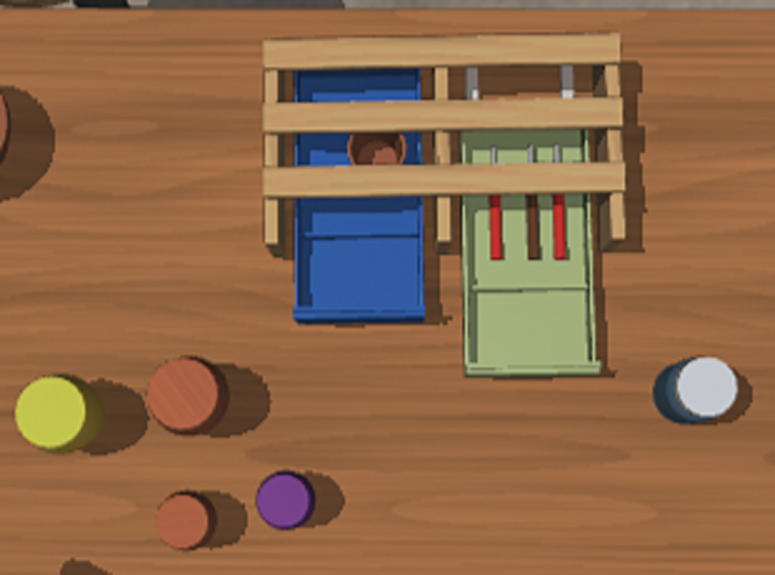

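```bash
python3 - <<'E'
from h import *
s=readout.get_state();M=R.from_quat(s["tcp_rot"]).as_matrix();print(M.round(4))
for a in(0,90,-90):
    pass
y=M[:,1];print("yaw of tool y deg",np.degrees(np.arctan2(y[1],y[0])))
E
```

```text
[[-1.100e-03  4.482e-01  8.939e-01]
 [-1.500e-03  8.939e-01 -4.482e-01]
 [-1.000e+00 -1.800e-03 -3.000e-04]]
yaw of tool y deg 63.37085753740589
```

Request:
drive_tool(
  steps=[
    [0,0,0,-6.75,0],
    [0,0,0,-6.75,0],
    [0,0,0,-6.75,0],
    [0,0,0,-6.75,0],
    [0,-3.4,1,0,0],
    [0,-3.4,1,0,0],
    [0,-3.4,1,0,0],
    [0,-3.4,1,0,0],
    [0,-3.4,1,0,0],
    [0,-3.4,1,0,0],
  ],
  force=40,
)

```text
time: 1.15
eef_pos: [0.3638, 0.3983, 0.2309]
tcp_rot: [-0.003, 0.707, 0.002, 0.707]
contact_force: [0.4, -0.0, -0.5]
opening: -0.001
```

Request:
drive_tool(
  steps=[
    [0,-3.4,1,0,0],
    [0,-3.4,1,0,0],
    [0,-3.4,1,0,0],
    [0,-3.4,1,0,0],
    [0,-3.4,1,0,0],
    [0,-3.4,1,0,0],
    [0,-3.4,1,0,0],
    [0,-3.4,1,0,0],
    [0,-3.4,1,0,0],
    [0,-3.4,1,0,0],
  ],
)

```text
time: 2.15
eef_pos: [0.466, 0.059, 0.2312]
tcp_rot: [-0.002, 0.707, 0.002, 0.707]
contact_force: [1.6, 0.6, 0.1]
opening: -0.0
```

Request:
drive_tool(
  steps=[
    [0,-3.5,0.8,0,0],
    [0,-3.5,0.8,0,0],
    [0,-3.5,0.8,0,0],
    [0,-3.5,0.8,0,0],
    [3.5,0,0,0,0],
    [3.5,0,0,0,0],
    [3.5,0,0,0,0],
    [3,0,0,0,0],
    [2.5,0,0,0,0],
    [2,0,0,0,0],
  ],
)

```text
time: 3.15
eef_pos: [0.4978, -0.079, 0.0492]
tcp_rot: [-0.002, 0.708, 0.003, 0.706]
contact_force: [0.1, 0.2, 1.7]
opening: -0.0
```

Request:
drive_tool(
  steps=[
    [1.3,0,0,0,0],
    [0,0,0,0,0],
    [0,0,0,0,0],
  ],
)

```text
time: 3.45
eef_pos: [0.4993, -0.0795, 0.0388]
tcp_rot: [-0.002, 0.707, 0.002, 0.707]
contact_force: [-0.1, -0.7, 0.1]
opening: -0.001
```

```bash
python3 - <<'E'
from h import *
d=read_camera("side");cv2.imwrite("pics/side1.png",cv2.resize(d["frame"][100:400,150:500,::-1],None,fx=2,fy=2))
print(readout.get_state()["contact_force"],readout.get_state()["eef_pos"])
E
```

```text
[ 0.4347815   0.62149362 -0.10799179] [ 0.49981226 -0.07968005  0.03938962]
```

View pics/side1.png

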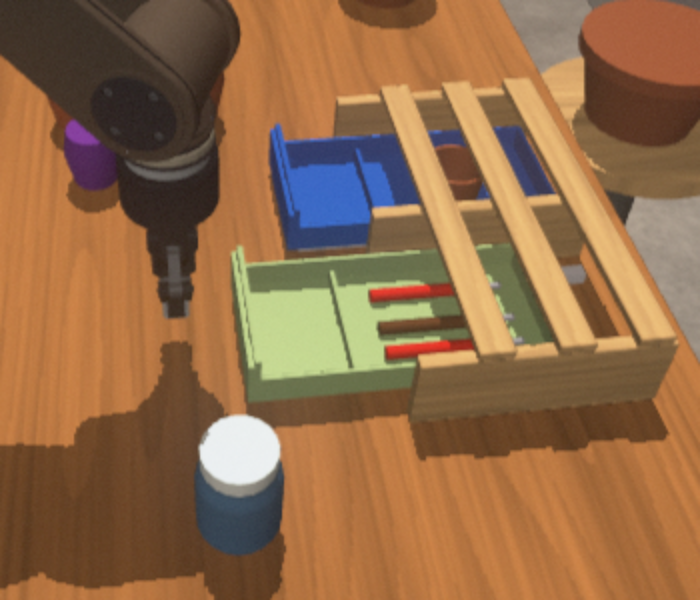

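The shut fingertip, at crop (175,310), stands in front of the green face with clear space around it. Pushing.

Request:
drive_tool(
  steps=[
    [0.2,0,0.8,0,0],
    [0,0,0.8,0,0],
    [0,0,0.8,0,0],
    [0,0,0.8,0,0],
    [0,0,0.8,0,0],
    [0,0,0.8,0,0],
    [0,0,0.8,0,0],
    [0,0,0.8,0,0],
    [0,0,0.8,0,0],
    [0,0,0.8,0,0],
  ],
)

```text
time: 4.5
eef_pos: [0.5792, -0.0784, 0.036]
tcp_rot: [-0.002, 0.707, 0.003, 0.707]
contact_force: [-3.4, 2.1, 1.4]
opening: 0.004
```

Request:
drive_tool(
  steps=[
    [0,0,0.3,0,0],
    [0,0,0.3,0,0],
    [0,0,0,0,0],
  ],
)

```text
time: 4.8
eef_pos: [0.5856, -0.079, 0.0363]
tcp_rot: [-0.002, 0.707, 0.002, 0.708]
contact_force: [-0.1, 0.5, -0.8]
opening: -0.003
```

Request:
drive_tool(
  steps=[
    [0,0,0.3,0,0],
    [0,0,0.3,0,0],
    [0,0,0,0,0],
  ],
)

```text
time: 5.1
eef_pos: [0.5913, -0.0789, 0.0363]
tcp_rot: [-0.002, 0.707, 0.002, 0.707]
contact_force: [-0.7, -0.1, -0.6]
opening: 0.001
```

Request:
drive_tool(
  steps=[
    [0,0,0.2,0,0],
    [0,0,0.2,0,0],
    [0,0,0,0,0],
  ],
)

```text
time: 5.4
eef_pos: [0.5952, -0.0788, 0.0363]
tcp_rot: [-0.002, 0.707, 0.002, 0.707]
contact_force: [-1.4, -0.9, -0.5]
opening: -0.001
```

Request:
drive_tool(
  steps=[
    [0,0,0.2,0,0],
    [0,0,0.2,0,0],
    [0,0,0,0,0],
  ],
)

```text
time: 5.7
eef_pos: [0.5993, -0.0787, 0.0363]
tcp_rot: [-0.002, 0.707, 0.002, 0.707]
contact_force: [-1.2, -1.0, -0.3]
opening: -0.003
```

```bash
python3 - <<'E'
from h import *
d=read_camera("side");cv2.imwrite("pics/side2.png",cv2.resize(d["frame"][100:400,150:500,::-1],None,fx=2,fy=2))
print(readout.get_state()["contact_force"],readout.get_state()["eef_pos"])
E
```

```text
[-1.21715456 -0.87454779  0.01993114] [ 0.59928604 -0.0787258   0.03630762]
```

View pics/side2.png

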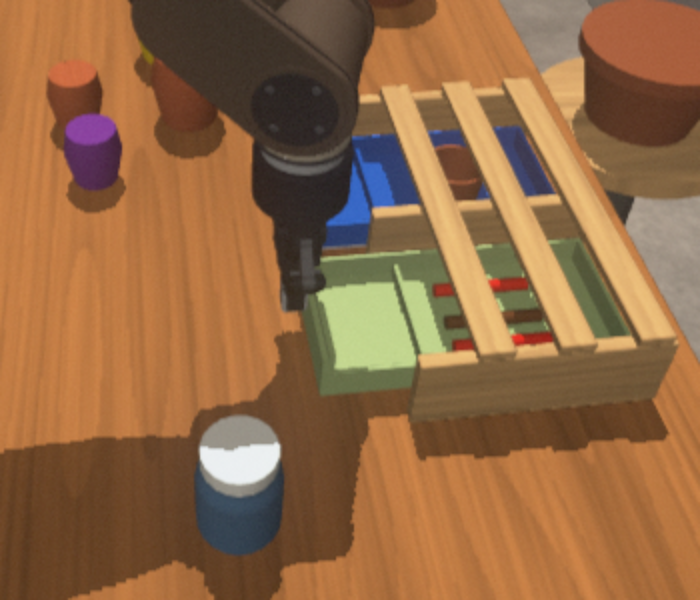

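The tip bears on the face and the green tray is nearly home, with the lip at crop (312,300–390). I'll keep going until the force rises.

Request:
drive_tool(
  steps=[
    [0,0,0.2,0,0],
    [0,0,0.2,0,0],
    [0,0,0,0,0],
  ],
)

```text
time: 6.05
eef_pos: [0.5997, -0.0787, 0.0363]
tcp_rot: [-0.002, 0.711, 0.003, 0.704]
contact_force: [-11.5, -1.2, 8.8]
opening: -0.002
```

Request:
drive_tool(
  steps=[
    [0,0,0.2,0,0],
    [0,0,0,0,0],
  ],
)

```text
time: 6.25
eef_pos: [0.5997, -0.0787, 0.0363]
tcp_rot: [-0.003, 0.713, 0.003, 0.701]
contact_force: [-19.2, -0.7, 12.9]
opening: -0.001
```

The force rises at a fixed position, so the green tray is hard against its home stop. Next: back off, rise, and go over the blue tray.

Request:
drive_tool(
  steps=[
    [0,0,-1,0,0],
    [0,0,-2,0,0],
    [-2,0,-1,0,0],
    [-3,0,0,0,0],
    [-3,0,0,0,0],
    [-3,0,0,0,0],
    [0,3.3,1,0,0],
    [0,3.3,1.5,0,0],
    [0,3.3,1.5,0,0],
    [0,3.3,1.5,0,0],
  ],
)

```text
time: 7.25
eef_pos: [0.6204, 0.0548, 0.1471]
tcp_rot: [-0.002, 0.706, 0.002, 0.708]
contact_force: [0.7, -0.4, -0.1]
opening: 0.002
```

Request:
drive_tool(
  steps=[
    [0,3,1.5,0,0],
    [0,0,1,0,0],
    [0,0,0,0,0],
    [0,0,0,0,0],
  ],
)

```text
time: 7.65
eef_pos: [0.644, 0.0828, 0.1462]
tcp_rot: [-0.002, 0.707, 0.002, 0.707]
contact_force: [-0.1, -0.2, 1.0]
opening: 0.002
```

```bash
python3 - <<'E'
from h import *
d=read_camera("top");cv2.imwrite("pics/top2.png",cv2.resize(d["frame"][70:300,180:440,::-1],None,fx=2.5,fy=2.5))
s=readout.get_state();print(s["eef_pos"]);H=hsv(d)
m=cv2.inRange(H,(35,40,80),(60,255,255));m[230:]=0;m[:,:305]=0;m[:,380:]=0
b=[(u,m[:,u].nonzero()[0].max()) for u in range(322,366,6)];print(b,onz(d,b,.06)[:,0].round(4))
m=cv2.inRange(H,(105,120,60),(125,255,255));m[230:]=0;m[:,:235]=0;m[:,310:]=0
for r in(185,192,196):
  c=m[r].nonzero()[0]
  if len(c): print(r,c.min(),c.max(),onz(d,[(c.min(),r),(c.max()+1,r)],.05)[:,1])
E
```

```text
[0.64367381 0.08257475 0.14618478]
[(322, np.int64(195)), (328, np.int64(195)), (334, np.int64(195)), (340, np.int64(195)), (346, np.int64(195)), (352, np.int64(195)), (358, np.int64(195)), (364, np.int64(195))] [0.6085 0.6086 0.6087 0.6088 0.6089 0.609  0.6091 0.6091]
185 296 298 [0.02405267 0.0165909 ]
192 296 299 [0.0239714  0.01404054]
196 296 299 [0.0239251  0.01400436]
```

View pics/top2.png

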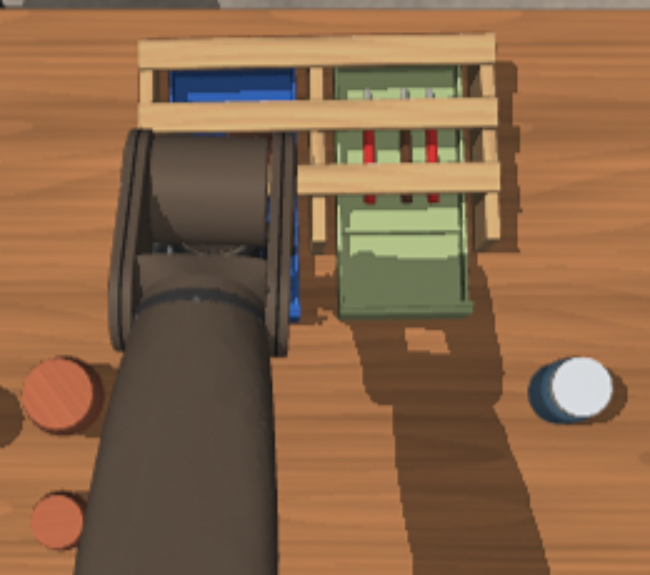

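The green tray is home: its lip is at crop row ~312, computed outer face x≈0.609. The TCP is over the gap between the blue lip (inner face x≈0.613) and the divider (≈0.69). Descending.

Request:
drive_tool(
  steps=[
    [3,0,0,0,0],
    [3,0,0,0,0],
    [2,0,0,0,0],
    [1.5,0,0,0,0],
    [1,0,0,0,0],
    [1,0,0,0,0],
    [0,0,0,0,0],
    [0,0,0,0,0],
  ],
)

```text
time: 8.5
eef_pos: [0.6444, 0.0835, 0.032]
tcp_rot: [-0.002, 0.707, 0.002, 0.707]
contact_force: [-0.1, -0.1, 0.8]
opening: 0.003
```

Request:
drive_tool(
  steps=[
    [0.1,0,-0.5,0,0],
    [0,0,-0.5,0,0],
    [0,0,-0.5,0,0],
    [0,0,-0.4,0,0],
    [0,0,-0.4,0,0],
    [0,0,-0.4,0,0],
    [0,0,-0.4,0,0],
    [0,0,-0.4,0,0],
  ],
)

```text
time: 9.3
eef_pos: [0.609, 0.0832, 0.0307]
tcp_rot: [-0.002, 0.707, 0.002, 0.707]
contact_force: [2.4, 0.1, 1.3]
opening: -0.001
```

```bash
python3 - <<'E'
from h import *
d=read_camera("side");cv2.imwrite("pics/side3.png",cv2.resize(d["frame"][100:400,150:500,::-1],None,fx=2,fy=2))
E
```

```text
(no output)
```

View pics/side3.png

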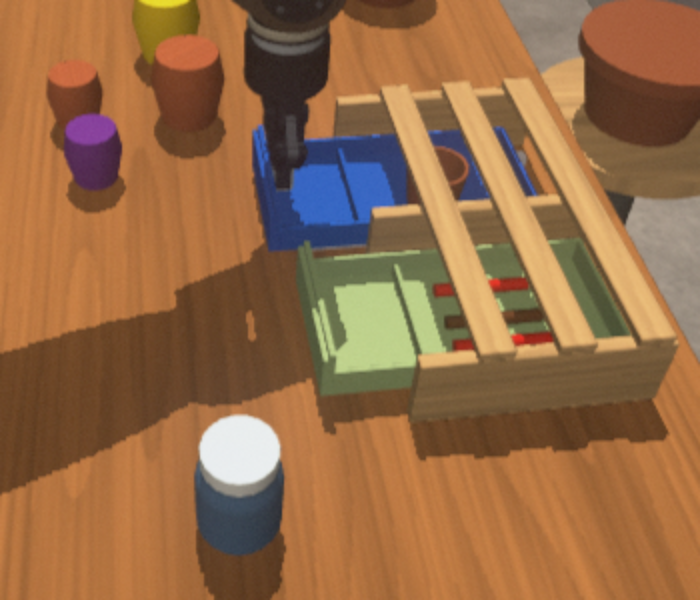

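The finger is inside the tray behind the blue lip (crop (282,180)). The tray has begun to follow and the cup stands upright at (440,170). Drawing on slowly.

Request:
drive_tool(
  steps=[
    [0,0,-0.4,0,0],
    [0,0,-0.5,0,0],
    [0,0,-0.5,0,0],
    [0,0,-0.5,0,0],
    [0,0,-0.5,0,0],
    [0,0,-0.5,0,0],
    [0,0,-0.5,0,0],
    [0,0,-0.5,0,0],
    [0,0,-0.5,0,0],
    [0,0,-0.5,0,0],
  ],
)

```text
time: 10.35
eef_pos: [0.5595, 0.083, 0.0304]
tcp_rot: [-0.002, 0.707, 0.002, 0.707]
contact_force: [1.8, -1.4, -0.1]
opening: 0.001
```

Request:
drive_tool(
  steps=[
    [0,0,-0.5,0,0],
    [0,0,-0.5,0,0],
    [0,0,-0.5,0,0],
    [0,0,-0.4,0,0],
    [0,0,-0.4,0,0],
    [0,0,-0.4,0,0],
    [0,0,-0.4,0,0],
    [0,0,-0.3,0,0],
    [0,0,-0.2,0,0],
    [0,0,0,0,0],
  ],
)

```text
time: 11.35
eef_pos: [0.5231, 0.083, 0.0301]
tcp_rot: [-0.002, 0.708, 0.002, 0.707]
contact_force: [2.3, -1.1, 0.3]
opening: -0.0
```

Request:
drive_tool(
  steps=[
    [0,0,-0.2,0,0],
    [0,0,-0.2,0,0],
    [0,0,-0.2,0,0],
    [0,0,0,0,0],
  ],
)

```text
time: 11.75
eef_pos: [0.5172, 0.0829, 0.0301]
tcp_rot: [-0.002, 0.708, 0.002, 0.707]
contact_force: [0.8, 0.1, -0.3]
opening: 0.0
```

Request:
drive_tool(
  steps=[
    [0,0,-0.2,0,0],
    [0,0,-0.2,0,0],
    [0,0,0,0,0],
  ],
)

```text
time: 12.05
eef_pos: [0.5133, 0.0828, 0.0302]
tcp_rot: [-0.002, 0.707, 0.002, 0.707]
contact_force: [1.2, -0.2, -1.1]
opening: 0.002
```

Request:
drive_tool(
  steps=[
    [0,0,-0.2,0,0],
    [0,0,-0.2,0,0],
    [0,0,0,0,0],
  ],
)

```text
time: 12.35
eef_pos: [0.5094, 0.0827, 0.0303]
tcp_rot: [-0.002, 0.707, 0.002, 0.707]
contact_force: [1.3, -0.1, -0.6]
opening: 0.002
```

Request:
drive_tool(
  steps=[
    [0,0,-0.2,0,0],
    [0,0,-0.2,0,0],
    [0,0,0,0,0],
  ],
)

```text
time: 12.65
eef_pos: [0.5086, 0.0827, 0.0307]
tcp_rot: [-0.002, 0.704, 0.002, 0.71]
contact_force: [8.7, 2.3, -7.3]
opening: 0.001
```

Request:
drive_tool(
  steps=[
    [0,0,-0.2,0,0],
    [0,0,0,0,0],
  ],
)

```text
time: 12.85
eef_pos: [0.5086, 0.0827, 0.0312]
tcp_rot: [-0.002, 0.702, 0.002, 0.712]
contact_force: [13.9, 1.7, -10.9]
opening: -0.002
```

The stop is reached at x=0.5086 with the force rising. Unhook into the free gap, then rise.

Request:
drive_tool(
  steps=[
    [0,0,0.5,0,0],
    [0,0,1,0,0],
    [0,0,1.5,0,0],
    [0,0,0,0,0],
    [-2,0,0,0,0],
    [-3,0,0,0,0],
    [-4,0,0,0,0],
    [-4,0,0,0,0],
    [-4,0,0,0,0],
    [-3,0,0,0,0],
  ],
)

```text
time: 13.85
eef_pos: [0.5336, 0.0829, 0.233]
tcp_rot: [-0.002, 0.707, 0.002, 0.707]
contact_force: [0.4, 0.3, -0.6]
opening: -0.001
```

Request:
drive_tool(
  steps=[
    [0,3.4,-0.7,0,0],
    [0,3.4,-0.7,0,0],
    [0,3.4,-0.7,0,0],
    [0,3.4,-0.7,0,0],
    [0,3.4,-0.7,0,0],
    [0,3.4,-0.7,0,0],
    [0,3.4,-0.7,0,0],
    [0,3.4,-0.7,0,0],
    [0,0,0,0,0],
    [0,0,0,0,0],
  ],
)

```text
time: 14.85
eef_pos: [0.4752, 0.3545, 0.2297]
tcp_rot: [-0.003, 0.708, 0.002, 0.707]
contact_force: [-0.5, 0.4, 0.0]
opening: -0.0
```

```bash
python3 - <<'E'
from h import *
d=read_camera("top");cv2.imwrite("pics/top3.png",d["frame"][:,:,::-1])
e=read_camera("side");cv2.imwrite("pics/side4.png",e["frame"][:,:,::-1])
H=hsv(d);x={}
for n,lo,hi,a,b in(("blue",(105,120,60),(125,255,255),235,310),("green",(35,40,80),(60,255,255),305,380)):
    m=cv2.inRange(H,lo,hi);m[280:]=0;m[:,:a]=0;m[:,b:]=0
    q=[(u,m[:,u].nonzero()[0].max()) for u in range(a+20,b-20,6)];print(n,q,onz(d,q,.06)[:,0].mean())
print(readout.get_state()["contact_force"],readout.get_state()["eef_pos"])
E
```

```text
blue [(255, np.int64(244)), (261, np.int64(244)), (267, np.int64(244)), (273, np.int64(244)), (279, np.int64(244)), (285, np.int64(244))] 0.48743883817377465
green [(325, np.int64(195)), (331, np.int64(195)), (337, np.int64(195)), (343, np.int64(195)), (349, np.int64(195)), (355, np.int64(195))] 0.6088000384992318
[-0.5999743  -0.14829935 -0.2717824 ] [0.47594948 0.35352352 0.22993867]
```

View pics/top3.png

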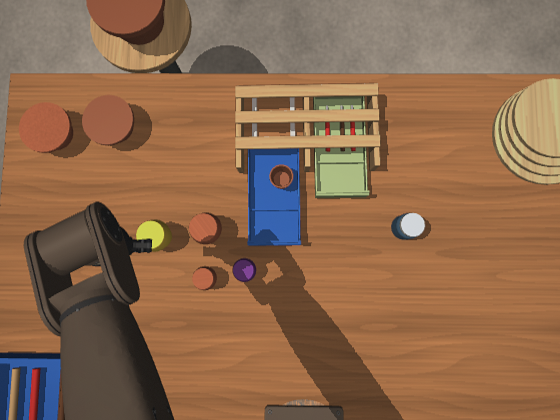

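View pics/side4.png

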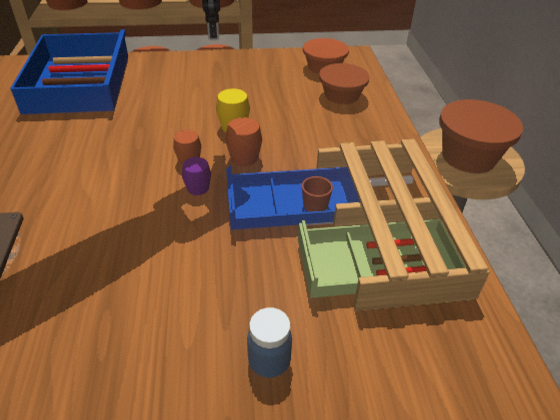

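The final pictures show the blue tray fully out (lip at row 244) with the cup upright at (281,177). The green tray is home at row 195. The pot (205,228) and jar (408,226) are unmoved, and the arm is clear.

```bash
python3 -c "from plant import sign_off;print(sign_off())"
```

```text
the job is handed in; nothing more can be done
None
```

The swap is done and handed in at about 15 s. I pushed the green tray home with the shut fingertip, then hooked the fingertip behind the blue lip and drew that tray out to its stop. Nothing was pinched or lifted.

- **Green tray:** home. The fingertip stopped moving as the force rose to about 19 N along the push. The final top view puts its outer face at x≈0.609, the same as just after the push.
- **Blue tray:** out against its stop. The force rose to about 14 N along the pull with the fingertip held still. The final view puts its outer face at x≈0.487, about 120 mm from its estimated home position.
- **Cup, pot and jar:** the cup is upright in the blue tray. The pot and jar look to be at the same pixels as at the start; I judged this by eye.
- **Robot:** clear of everything at z≈0.23, with a contact force reading near zero.

No check failed. My first estimate of the rack's front edge, taken from the slats, disagreed by a few millimetres with the home position found by contact, so I relied on the contact stops.

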